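Stand up and square the garnish boards in their rack

ROBOT

A 6-joint arm with a two-finger parallel gripper is mounted at the origin on the work surface. World frame = base frame: x ahead of the robot, y to its left, z up, the work surface at z = 0. Lengths are in m, angles in degrees, forces in N, time in s.
With the tool pointing down it reaches from about 0.4 to 0.825 m from the base axis. Payload 7 kg.
Tool frame: the origin (TCP) lies midway between the tips of the shut fingers; the grasp point (between the pads) lies 19 mm behind it; z points along the fingers, y is the line along which they close (so a half turn about z gives the same grasp; the last joint's range is limited). The gripper opens to 88 mm and grips with 3 to 60 N. Pads are 19 mm wide; open, the fingers measure 130 mm over their backs; the gripper's body (78 mm by 193 mm) begins 47 mm behind the grasp point.
Start: joints at [-48.123, 20.546, 0.682, 0, -70.136, -16.507], TCP at [0.289, -0.61, 0.227] pointing down, gripper open.
Joint ranges: [-176.03, 176.03], [-82.01, 121.73], [-58.28, 71.71], [-173.87, 95.51], [-174.79, -0.11], [-173.66, 173.66]. Speed limits (degrees/s): [136.94, 136.94, 172.46, 180, 180, 180].

INTERFACE

Orientations are given as [roll, pitch, yaw] about the fixed x, y, z axes, in that order (R = Rz(yaw) Ry(pitch) Rx(roll)).
In Python, from plant import r gives the robot as it stands.
- The arm moves only by the tool drive_tool, never from a script. Its argument "commands" is a list of rows, each an object of numbers: "hand": the closure, from 0 (fully open) to 1 (shut); "tx", "ty", "tz": the shift along the world's x, y, z scaled (see below); "turn": the turn about the world's z scaled (see below). A call has 1 to 10 rows; each row is the pose to reach, as a shift and turn from the pose commanded when the call began; what a row does not reach only later rows make up. The controller multiplies each number of a shift by 0.6 m and each number of a turn by 90 degrees. A row lasts 1/10 s, in which the tool goes at most 50 mm and 8.59 degrees, less where a joint would pass 70% of its speed; a pose out of reach is approached as far as the arm can. A call with a number of a shift or a turn outside -1 to 1 is refused whole. A call with a gripper value outside its range is refused whole. The fingers move at their own pace and stop on an object; "grip_force" is the grip in N (left out, the last holds). Time passes only in rows, so rows that repeat a pose let the fingers close. It gives the time, the measured TCP pose, the force, the opening and the grip force at its end, in the units of the state.
- r.get_state(): the state, without advancing time (a new reading comes with each control period).
- r.capture(name): name is "scene" or "top" or "wrist"; returns a dict with "frame" (480x640x3 uint8, red, green, blue), "fx", "fy", "cx", "cy" (pixels), "world_from_camera" (4x4, takes a point from camera to world coordinates); the wrist camera has in their place "T_tool_cam" (4x4, takes a point from camera to tool coordinates, whose origin is the TCP and whose axes are the flange's). Camera axes: x right, y down, z forward; pixel columns grow to the right and rows downward; lengths in m; the calibration is good to about 2 mm. A picture is of the moment at which its call begins: read the wrist's pose just before it. There is no depth.
- r.close_job(): hands the job in; it is judged then, once.
Trained networks look in the newest picture that a camera, given by its name, has taken for a name from the list of things; names that differ only in an ending like _2 or _b are one class to them, and where a whole thing is asked for, a point or a joint stands for the part that bears it (a point fixed in the world has none). Each returns a list of dicts, best first, with "score" (0 to 1); they miss things now and then, are a little off and sometimes report something else, mostly with a low value. They report only what shows in the picture. A call takes as long as a camera call. They do not tell look-alikes from the thing itself.
- r.trace(label, camera): "pixels" (480x640 bool, what is visible of it) and "extent" ([left, top, right, bottom] in pixels, round what is visible of it).
The state is a dict: "time_s": time; "joints": joint angles; "qd": joint speeds; "joint_torque": joint torques, N m; "tcp_pos": TCP position; "eef_rot": TCP orientation; "contact_force": force on the tool from outside, world axes, zero at the start; "moment": the same for the moment, N m; "gripper_width": finger opening in m; "gripper_force": force on a finger pad.
Only numpy, scipy, OpenCV 4.12 (cv2) and the standard library are available. Lean on these libraries where they do the work, as an engineer would, in place of code of your own. Each camera call takes 0.05 s, during which the arm holds its last target. There are 200 camera calls.

TASK

The small garnish boards have slumped over in their rack. Stand all four upright, packed together against the backstop, with their ends pushed home flush against the end stop, and leave the blue sliding keeper snug against the row so that it holds them. Leave the bottle, dish, tumbler, bowl, spatula and jar around the rack where they are.

Things in the scene. Friction and masses are not known exactly. Their poses are not given: they have to be found in the camera images.
- rack: open board rack fixed to the counter; origin at counter height, z up. In its frame (mm) the floor plate (top z = 10) spans x -115 to 95, y -212 to 73. Backstop at the +y end, end stop at the +x end, -x end open. Boards stand in a row between backstop and keeper, lengths along x, leaning towards the backstop. Upright, packed and pushed home they fill y 12 to 60, x -55 to 85
- backstop (a point): foot of the dark steel backstop's flat face, which looks to the rack's -y: at (20, 60, 10) mm in the rack's frame. The face spans x -50 to 91, top at z = 95
- end_stop (a point): foot of the low dark steel end stop's face, which looks to the rack's -x: at (85, 0, 10) mm in the rack's frame. The face spans y -70 to 66, top at z = 50
- keeper (a joint): travel (m) of the rack's blue sliding keeper: 0 fully open (face at y = -140 mm in the rack's frame), growing towards the backstop (rack +y), to 0.165 at most; 0.152 just touches the packed upright row. About 2.5 N of friction; it stays where left. Pushing the boards' feet with it stands them up
- keeper_face (a point): middle of the keeper's face at its lower edge, on the rack's floor plate (z = 10 mm). The face is 90 mm wide along the rack's x (x = -30 to 60) and reaches z = 70 mm
- keeper_knob (a point): centre of the top of the keeper's upright black knob: a post 18 mm in diameter and 70 mm long, its top at z = 86 mm, 43 mm behind the keeper's face (x = 15 in the rack's frame). It can be pinched from above or pushed
- board_red: small red plastic garnish board, 140 long x 12 thick x 90 tall (mm), loose, standing on a long edge; 0.10 to 0.21 kg. Origin: middle of that lower edge face; own x along its length, y through its thickness, z up the board. At the start it leans about 17 to 23 degrees, top towards the backstop, its far end 7 to 32 mm short of the end stop
- board_yellow: small yellow plastic garnish board, 140 long x 12 thick x 90 tall (mm), loose, standing on a long edge; 0.10 to 0.21 kg. Origin: middle of that lower edge face; own x along its length, y through its thickness, z up the board. At the start it leans about 17 to 23 degrees, top towards the backstop, its far end 7 to 32 mm short of the end stop
- board_green: small green plastic garnish board, 140 long x 12 thick x 90 tall (mm), loose, standing on a long edge; 0.10 to 0.21 kg. Origin: middle of that lower edge face; own x along its length, y through its thickness, z up the board. At the start it leans about 17 to 23 degrees, top towards the backstop, its far end 7 to 32 mm short of the end stop
- board_white: small white plastic garnish board, 140 long x 12 thick x 90 tall (mm), loose, standing on a long edge; 0.10 to 0.21 kg. Origin: middle of that lower edge face; own x along its length, y through its thickness, z up the board. At the start it leans about 17 to 23 degrees, top towards the backstop, its far end 7 to 32 mm short of the end stop
- sauce_bottle: amber sauce bottle, 56 dia x 150 tall, standing just behind the backstop; bystander, origin under its centre
- dish: small blue solid dish, 90 dia x 22 tall, on the counter beyond the end stop; bystander, origin under its centre
- tumbler: green tumbler, 72 dia x 100 tall; bystander, origin under its centre
- rice_bowl: white bowl, 120 dia x 60 tall; bystander, origin under its centre
- spatula: slotted spatula lying on the counter to the right; bystander
- spice_jar: glass jar with yellow cap, 60 dia x 90 tall; bystander, origin under its centre
Mind the look-alikes: they are no part of the job. Several things have the shape of the board_green; the one meant has the colours described above.

How it is judged:
By the outcome, as a careful person would: the job done as asked, in the order asked, and still so for the second after the job is handed in, with the robot touching nothing.
It also fails if it takes over 72 s, if anything falls off the work surface, if the arm or the gripper's body presses on something with over 40 N, if the wrist force passes 120 N, or if a joint passes its speed limit or range.

## Working session

There is one attempt and no reset: what is moved stays moved. The work goes in short steps, Python scripts to look and compute and a tool call to move; the robot and the scene stay as the last step left them, time stands still between calls to the robot, and variables do not carry over. Pictures are saved under pics/ and viewed, at most 10 in all, crops included, and the job is handed in when it is done.

Besides the shell and the picture viewer there is one more tool, called after "Request:" by a JSON object that holds its "method" and its "body". drive_tool: Moves the arm, as the interface text tells. Its arguments: {"type":"object","properties":{"commands":{"type":"array"},"grip_force":{"type":"number"}},"required":["commands"]}

```bash
mkdir -p pics; ls; cat > h.py <<'E'
from plant import r
import numpy as np, cv2
def snap(n,f=None):
    c=r.capture(n)
    if f: cv2.imwrite('pics/'+f,c['frame'][:,:,::-1])
    return c
def ray(c,u,v,z):
    T=np.array(c['world_from_camera']);d=T[:3,:3]@np.array([(u-c['cx'])/c['fx'],(v-c['cy'])/c['fy'],1]);o=T[:3,3]
    return o+d*(z-o[2])/d[2]
def proj(c,p):
    T=np.array(c['world_from_camera']);q=T[:3,:3].T@(np.asarray(p)-T[:3,3])
    return np.array([c['fx']*q[0]/q[2]+c['cx'],c['fy']*q[1]/q[2]+c['cy']])
E
python3 - <<'E'
from h import *
a=snap('scene','s1.png');b=snap('top','t1.png')
for c in(a,b): print(np.round(c['world_from_camera'],3).tolist(),c['fx'],c['cx'],c['cy'])
for n in ['rack','keeper','keeper_knob','board_red','board_yellow','board_green','board_white','sauce_bottle','dish','tumbler','rice_bowl','spice_jar','spatula']:
  for cam in('scene','top'):
    print(n,cam,[(round(t['score'],2),t['extent']) for t in r.trace(n,cam)[:3]])
print(r.get_state())
E
```

```text
pics
[[-0.821, 0.412, -0.396, 1.082], [0.571, 0.58, -0.581, 0.767], [-0.01, -0.703, -0.712, 1.064], [0.0, 0.0, 0.0, 1.0]] 450.5023239347164 322.06123250629065 244.56704901347433
[[-0.021, -0.989, 0.145, 0.319], [-1.0, 0.018, -0.025, 0.001], [0.022, -0.146, -0.989, 1.452], [0.0, 0.0, 0.0, 1.0]] 591.940461191649 317.96073246116475 236.9902594732376
rack scene [(0.7, [249.5, 213.2, 346.0, 291.6]), (0.58, [377.9, 364.1, 429.6, 418.8]), (0.45, [422.2, 319.5, 452.2, 360.9])]
rack top [(0.88, [299.4, 176.8, 419.3, 263.2])]
keeper scene [(0.79, [265.3, 209.8, 289.5, 240.3]), (0.73, [227.7, 187.1, 245.6, 215.9])]
keeper top [(0.85, [383.2, 189.5, 409.9, 225.5])]
keeper_knob scene [(0.9, [262.6, 216.4, 290.9, 242.7])]
keeper_knob top [(0.87, [384.0, 186.1, 409.3, 226.6])]
board_red scene [(0.41, [245.5, 211.8, 345.3, 291.2])]
board_red top [(0.9, [307.2, 183.3, 312.8, 245.8])]
board_yellow scene [(0.53, [295.2, 236.9, 330.1, 261.4]), (0.21, [265.3, 216.1, 290.2, 245.6])]
board_yellow top [(0.77, [313.1, 186.2, 329.2, 251.5])]
board_green scene [(0.74, [283.6, 239.6, 326.3, 273.0]), (0.73, [326
[... 1268 characters left out ...]
.0, 331.3])]
{'time_s': 1.4, 'joints': array([-4.81243185e+01,  2.05479267e+01,  6.82156074e-01, -1.66737361e-03,
       -7.01348966e+01, -1.65058392e+01]), 'qd': array([ 0.0047754 ,  0.01136997, -0.01214073,  0.08850539, -0.06391594,
        0.0374816 ]), 'joint_torque': array([ 1.17298427e-03, -5.82388294e+01,  2.93291885e+01,  7.00220257e+00,
        1.22620128e-02, -1.67424525e-05]), 'tcp_pos': array([ 0.28918544, -0.60989596,  0.2265398 ]), 'eef_rot': array([ 1.79998915e+02,  1.31395234e-03, -1.54630724e+02]), 'contact_force': array([0.41948939, 0.09959189, 0.2049418 ]), 'moment': array([ 0.0201072 , -0.01287942, -0.00889456]), 'gripper_force': 0.0, 'gripper_width': 0.08804183875905221}
```

```bash
python3 - <<'E'
import cv2,numpy as np
t=cv2.imread('pics/t1.png')[130:280,240:440];s=cv2.imread('pics/s1.png')[190:310,230:390]
cv2.imwrite('pics/t1c.png',cv2.resize(t,(800,600),interpolation=cv2.INTER_CUBIC))
cv2.imwrite('pics/s1c.png',cv2.resize(s,(800,600),interpolation=cv2.INTER_CUBIC))
E
```

```text
(no output)
```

View pics/t1c.png

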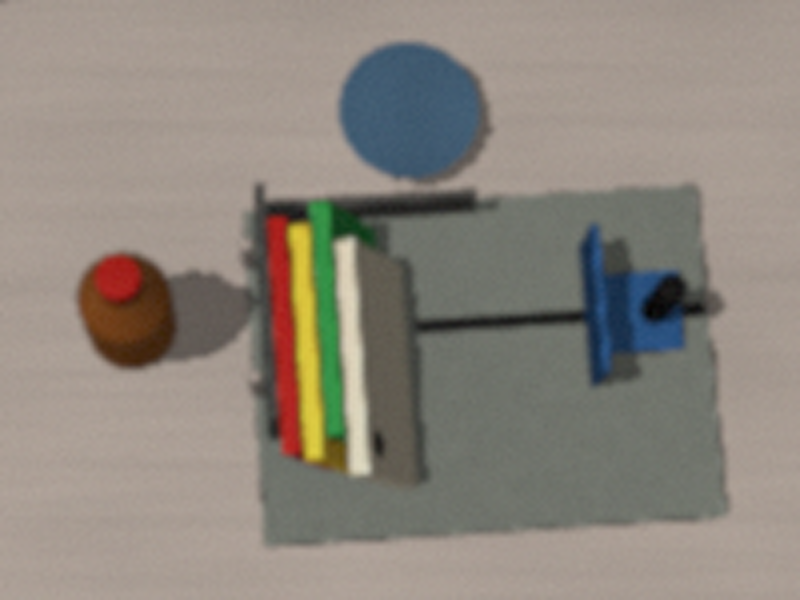

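View pics/s1c.png

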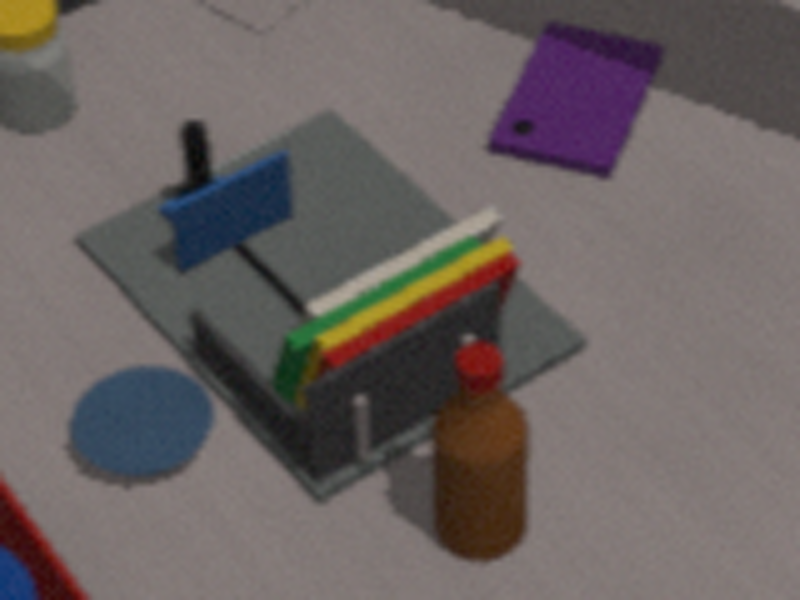

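```bash
cat >> h.py <<'E'
from scipy.optimize import least_squares
def W(p,P):
    P=np.atleast_2d(P)/1000.; c,s=np.cos(p[2]),np.sin(p[2])
    return np.c_[p[0]+c*P[:,0]-s*P[:,1],p[1]+s*P[:,0]+c*P[:,1],P[:,2]]
def RK(p,w):
    w=np.atleast_2d(w);c,s=np.cos(p[2]),np.sin(p[2]);d=w[:,:2]-p[:2]
    return np.c_[c*d[:,0]+s*d[:,1],-s*d[:,0]+c*d[:,1],w[:,2]]*1000
E
python3 - <<'E'
from h import *
a=snap('scene');b=snap('top')
C=np.array([[95,-212,10],[-115,-212,10],[-115,73,10],[95,73,10]])
ut=np.array([[697,187],[728,515],[266,545]])/4+[240,130]
us=np.array([[80,240],[330,110],[585,340],[320,500]])/5+[230,190]
def f(p):
    w=W(p,C)
    return np.r_[[proj(b,w[i])-ut[i] for i in range(3)],[proj(a,w[i])-us[i] for i in range(4)]].ravel()
s=least_squares(f,[.5,0,0]);p=s.x;print(p,np.degrees(p[2]));print(f(p).reshape(-1,2).round(1))
np.save('p.npy',p)
def t(n,u,v,z,c=b):print(n,RK(p,ray(c,u,v,z)).round(0))
t4=lambda n,u,v,z:t(n,u/4+240,v/4+130,z)
t4('keeper face top L',585,230,.07);t4('keeper face top R',590,385,.07);t4('knob top',672,285,.086)
t4('bottle cap',120,278,.15);t4('dish',410,110,.022)
for n,u0,v0,u1,v1 in[('red',277,215,292,455),('yel',299,225,314,460),('grn',320,203,336,438),('wht',347,238,360,475)]:
    t4(n,u0,v0,.097);t4(n,u1,v1,.097)
print(W(p,[[15,-183,86],[15,-31,86],[-65,36,50],[-100,36,50],[-140,36,50]]).round(3))
E
```

```text
[ 0.57838861 -0.07043945  0.04658506] 2.669127254720885
[[-1.3 -1.2]
 [-1.3 -0.2]
 [-1.4 -0.1]
 [-1.1 -2.3]
 [ 0.  -1.7]
 [ 0.3 -1.6]
 [-0.5 -2.2]]
keeper face top L [[  55. -133.   70.]]
keeper face top R [[ -39. -128.   70.]]
knob top [[  15. -179.   86.]]
bottle cap [[ 26. 143. 150.]]
dish [[149. -38.  22.]]
red [[69. 51. 97.]]
red [[-73.  52.  97.]]
yel [[63. 39. 97.]]
yel [[-77.  40.  97.]]
grn [[75. 26. 97.]]
grn [[-65.  26.  97.]]
wht [[53. 11. 97.]]
wht [[-87.  14.  97.]]
[[ 0.602 -0.253  0.086]
 [ 0.595 -0.101  0.086]
 [ 0.512 -0.038  0.05 ]
 [ 0.477 -0.039  0.05 ]
 [ 0.437 -0.041  0.05 ]]
```

Request:
{"method": "drive_tool", "body": {"commands": [{"hand": 0.4, "tx": 0.522, "ty": 0.595, "tz": -0.15, "turn": 0.748}, {"hand": 0.4, "tx": 0.522, "ty": 0.595, "tz": -0.15, "turn": 0.748}, {"hand": 0.4, "tx": 0.522, "ty": 0.595, "tz": -0.15, "turn": 0.748}, {"hand": 0.4, "tx": 0.522, "ty": 0.595, "tz": -0.15, "turn": 0.748}, {"hand": 0.4, "tx": 0.522, "ty": 0.595, "tz": -0.15, "turn": 0.748}, {"hand": 0.4, "tx": 0.522, "ty": 0.595, "tz": -0.15, "turn": 0.748}, {"hand": 0.4, "tx": 0.522, "ty": 0.595, "tz": -0.15, "turn": 0.748}, {"hand": 0.4, "tx": 0.522, "ty": 0.595, "tz": -0.15, "turn": 0.748}, {"hand": 0.4, "tx": 0.522, "ty": 0.595, "tz": -0.15, "turn": 0.748}, {"hand": 0.4, "tx": 0.522, "ty": 0.595, "tz": -0.15, "turn": 0.748}]}}

```text
time_s: 2.5
tcp_pos: [0.6041, -0.2502, 0.1359]
eef_rot: [180.0, 0.0, -87.2]
contact_force: [-0.4, -0.4, -0.6]
gripper_width: 0.0527
gripper_force: 0.0
```

Request:
{"method": "drive_tool", "body": {"commands": [{"hand": 0.4}, {"hand": 0.4}]}}

```text
invalid input
```

```bash
cat >> h.py <<'E'
from scipy.spatial.transform import Rotation as Ro
def wrist(f=None):
    s=r.get_state();c=snap('wrist',f)
    T=np.eye(4);T[:3,:3]=Ro.from_euler('xyz',s['eef_rot'],degrees=True).as_matrix();T[:3,3]=s['tcp_pos']
    c['world_from_camera']=T@np.array(c['T_tool_cam']);return c
E
python3 - <<'E'
from h import *
p=np.load('p.npy');c=wrist('w1.png');s=r.get_state();print(s['tcp_pos'],s['eef_rot'],RK(p,s['tcp_pos']),s['gripper_width'])
for n in['keeper_knob','keeper']:print(n,[(t['score'],t['extent']) for t in r.trace(n,'wrist')[:2]])
f=c['frame'].copy()
for q in[[15,-183,86],[60,-140,70],[-30,-140,70],[95,-212,10],[-115,-212,10],[85,-70,50],[85,66,50]]:
    u=proj(c,W(p,q)[0]);print(q,u.round(0))
E
```

```text
[ 0.60630696 -0.2477365   0.13478562] [ 1.79990474e+02  2.64528393e-02 -8.71036676e+01] [[  19.63166007 -178.40480399  134.78562424]] 0.05266264942820108
keeper_knob [(0.9, [257.9, 215.0, 388.7, 315.9])]
keeper [(0.97, [256.1, 218.0, 388.4, 317.9]), (0.42, [203.6, 188.2, 515.9, 394.7])]
[15, -183, 86] [327. 264.]
[60, -140, 70] [248. 327.]
[-30, -140, 70] [404. 327.]
[95, -212, 10] [206. 188.]
[-115, -212, 10] [519. 189.]
[85, -70, 50] [220. 410.]
[85, 66, 50] [230. 568.]
```

View pics/w1.png

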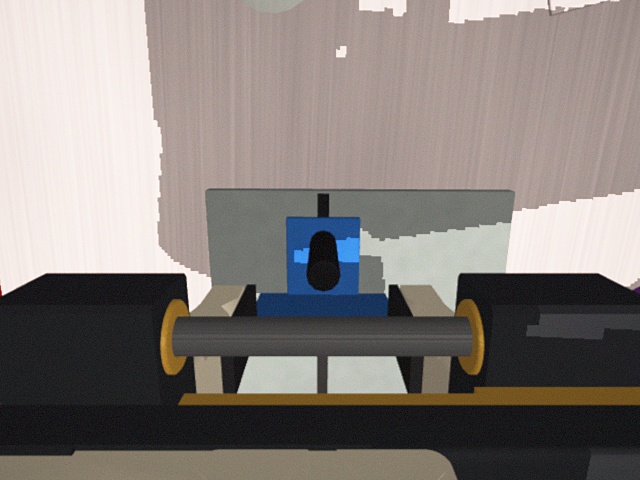

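Request:
{"method": "drive_tool", "body": {"commands": [{"hand": 0.4, "tx": 0, "ty": 0, "tz": 0, "turn": 0}, {"hand": 0.4, "tx": 0, "ty": 0, "tz": -0.07, "turn": 0}, {"hand": 0.4, "tx": 0, "ty": 0, "tz": -0.15, "turn": 0}, {"hand": 0.4, "tx": 0, "ty": 0, "tz": -0.15, "turn": 0}, {"hand": 0.4, "tx": 0, "ty": 0, "tz": -0.15, "turn": 0}], "grip_force": 30}}

```text
time_s: 3.15
tcp_pos: [0.6018, -0.2541, 0.0471]
eef_rot: [179.9, -0.0, -87.4]
contact_force: [0.5, -0.5, 1.5]
gripper_width: 0.0525
gripper_force: 0.0
```

```bash
python3 - <<'E'
from h import *
p=np.load('p.npy');c=wrist();s=r.get_state();print(s['tcp_pos'],s['eef_rot'],RK(p,s['tcp_pos']),s['gripper_width'],s['contact_force'])
f=cv2.cvtColor(c['frame'],cv2.COLOR_RGB2HSV);m=(f[...,2]<60)
print(proj(c,W(p,[15,-178,86])[0]))
cv2.imwrite('pics/w2.png',c['frame'][150:,:,::-1])
E
```

```text
[ 0.60324025 -0.25411433  0.04869595] [-1.79902386e+02 -6.67076613e-02 -8.73283664e+01] [[  16.27127282 -184.63290631   48.69595067]] 0.05273897948730276 [-0.17950021 -0.88166624  1.3303447 ]
[321.76807704 376.14477558]
```

View pics/w2.png

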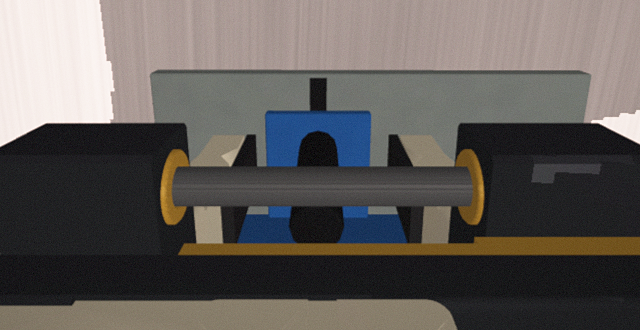

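Request:
{"method": "drive_tool", "body": {"commands": [{"hand": 0.4, "tx": 0, "ty": 0.006, "tz": 0, "turn": 0}, {"hand": 1, "tx": 0, "ty": 0.006, "tz": 0, "turn": 0}, {"hand": 1, "tx": 0, "ty": 0.006, "tz": 0, "turn": 0}, {"hand": 1, "tx": 0, "ty": 0.006, "tz": 0, "turn": 0}, {"hand": 1, "tx": 0, "ty": 0.006, "tz": 0, "turn": 0}, {"hand": 1, "tx": 0, "ty": 0.006, "tz": 0, "turn": 0}, {"hand": 1, "tx": 0, "ty": 0.006, "tz": 0, "turn": 0}], "grip_force": 30}}

```text
time_s: 3.9
tcp_pos: [0.6035, -0.2492, 0.0467]
eef_rot: [-179.9, -0.0, -87.3]
contact_force: [3.5, 0.6, -0.5]
gripper_width: 0.0175
gripper_force: 30.0
```

Request:
{"method": "drive_tool", "body": {"commands": [{"hand": 1, "tx": -0.001, "ty": 0.02, "tz": 0, "turn": 0}, {"hand": 1, "tx": -0.0025, "ty": 0.05, "tz": 0, "turn": 0}, {"hand": 1, "tx": -0.004, "ty": 0.08, "tz": 0, "turn": 0}, {"hand": 1, "tx": -0.005, "ty": 0.11, "tz": 0, "turn": 0}, {"hand": 1, "tx": -0.0065, "ty": 0.135, "tz": 0, "turn": 0}, {"hand": 1, "tx": -0.0074, "ty": 0.158, "tz": 0, "turn": 0}, {"hand": 1, "tx": -0.0074, "ty": 0.158, "tz": 0, "turn": 0}, {"hand": 1, "tx": -0.0074, "ty": 0.158, "tz": 0, "turn": 0}]}}

```text
time_s: 4.7
tcp_pos: [0.5993, -0.1534, 0.0467]
eef_rot: [-179.9, 0.0, -87.2]
contact_force: [3.9, 1.9, -2.1]
gripper_width: 0.0172
gripper_force: 30.0
```

```bash
python3 - <<'E'
from h import *
p=np.load('p.npy');s=r.get_state();print(RK(p,s['tcp_pos']),s['gripper_width'],s['contact_force'])
E
```

```text
[[ 16.98341885 -83.79551044  46.72712011]] 0.017203744065668537 [ 3.90833892  1.91737364 -2.14014237]
```

Request:
{"method": "drive_tool", "body": {"commands": [{"hand": 1, "tx": 0, "ty": 0.01, "tz": 0, "turn": 0}, {"hand": 1, "tx": -0.001, "ty": 0.02, "tz": 0, "turn": 0}, {"hand": 1, "tx": -0.0014, "ty": 0.03, "tz": 0, "turn": 0}, {"hand": 1, "tx": -0.002, "ty": 0.04, "tz": 0, "turn": 0}, {"hand": 1, "tx": -0.0024, "ty": 0.05, "tz": 0, "turn": 0}, {"hand": 1, "tx": -0.0028, "ty": 0.06, "tz": 0, "turn": 0}, {"hand": 1, "tx": -0.0032, "ty": 0.068, "tz": 0, "turn": 0}, {"hand": 1, "tx": -0.0034, "ty": 0.072, "tz": 0, "turn": 0}, {"hand": 1, "tx": -0.0034, "ty": 0.072, "tz": 0, "turn": 0}]}}

```text
time_s: 5.6
tcp_pos: [0.5974, -0.1114, 0.0468]
eef_rot: [-179.9, -0.0, -87.3]
contact_force: [6.5, -2.6, -4.4]
gripper_width: 0.0171
gripper_force: 30.0
```

```bash
python3 - <<'E'
from h import *
p=np.load('p.npy');s=r.get_state();print(RK(p,s['tcp_pos']),s['gripper_width'],s['contact_force'])
a=snap('scene');b=snap('top')
cv2.imwrite('pics/m3.png',np.hstack([cv2.resize(x,(400,500),interpolation=cv2.INTER_CUBIC) for x in (a['frame'][200:300,240:320+0+0],b['frame'][165:265,290:370])])[:,:,::-1])
E
```

```text
[[ 17.11878155 -41.83348494  46.76308044]] 0.017145158946671346 [ 6.47730032 -2.61275799 -4.42752951]
```

View pics/m3.png

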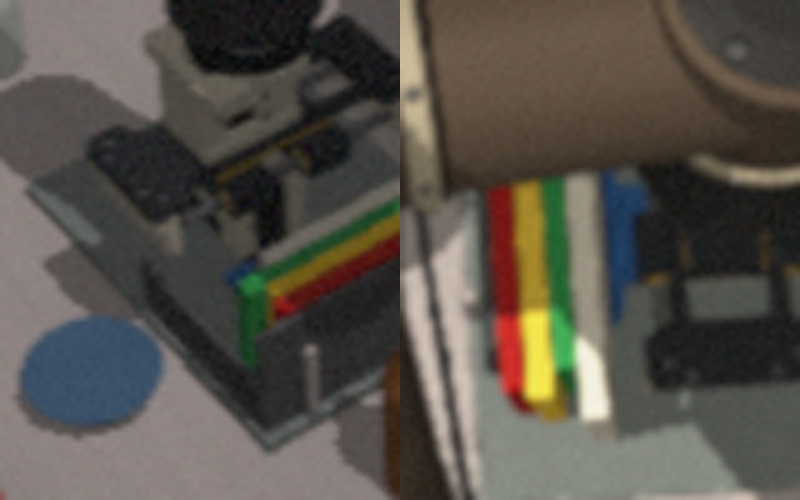

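Request:
{"method": "drive_tool", "body": {"commands": [{"hand": 1, "tx": 0, "ty": 0.003, "tz": 0, "turn": 0}, {"hand": 1, "tx": 0, "ty": 0.006, "tz": 0, "turn": 0}, {"hand": 1, "tx": -0.0004, "ty": 0.009, "tz": 0, "turn": 0}, {"hand": 1, "tx": -0.0005, "ty": 0.011, "tz": 0, "turn": 0}, {"hand": 1, "tx": -0.0005, "ty": 0.011, "tz": 0, "turn": 0}]}}

```text
time_s: 6.2
tcp_pos: [0.5971, -0.1051, 0.0468]
eef_rot: [-179.9, -0.1, -87.3]
contact_force: [7.2, -3.8, -4.2]
gripper_width: 0.0179
gripper_force: 30.0
```

Request:
{"method": "drive_tool", "body": {"commands": [{"hand": 0.5, "tx": 0, "ty": 0, "tz": 0, "turn": 0}, {"hand": 0.5, "tx": 0, "ty": 0, "tz": 0, "turn": 0}, {"hand": 0.5, "tx": 0, "ty": 0, "tz": 0, "turn": 0}, {"hand": 0.5, "tx": 0, "ty": 0, "tz": 0.07, "turn": 0}, {"hand": 0.5, "tx": 0, "ty": 0, "tz": 0.14, "turn": 0}, {"hand": 0.5, "tx": 0, "ty": 0, "tz": 0.2, "turn": 0}, {"hand": 1, "tx": 0, "ty": 0, "tz": 0.2, "turn": 0}, {"hand": 1, "tx": 0, "ty": 0, "tz": 0.2, "turn": -0.09}, {"hand": 1, "tx": 0, "ty": 0, "tz": 0.2, "turn": -0.17}, {"hand": 1, "tx": 0, "ty": 0, "tz": 0.2, "turn": -0.25}]}}

```text
time_s: 7.2
tcp_pos: [0.595, -0.1046, 0.1662]
eef_rot: [180.0, -0.0, -110.1]
contact_force: [0.8, -0.5, 0.9]
gripper_width: 0.0173
gripper_force: 0.0
```

Request:
{"method": "drive_tool", "body": {"commands": [{"hand": 1, "tx": -0.234, "ty": 0.108, "tz": 0, "turn": -0.75}, {"hand": 1, "tx": -0.234, "ty": 0.108, "tz": 0, "turn": -0.75}, {"hand": 1, "tx": -0.234, "ty": 0.108, "tz": 0, "turn": -0.75}, {"hand": 1, "tx": -0.234, "ty": 0.108, "tz": 0, "turn": -0.75}, {"hand": 1, "tx": -0.234, "ty": 0.108, "tz": 0, "turn": -0.75}, {"hand": 1, "tx": -0.234, "ty": 0.108, "tz": 0, "turn": -0.75}, {"hand": 1, "tx": -0.234, "ty": 0.108, "tz": 0, "turn": -0.75}, {"hand": 1, "tx": -0.234, "ty": 0.108, "tz": 0, "turn": -0.75}, {"hand": 1, "tx": -0.234, "ty": 0.108, "tz": 0, "turn": -0.75}, {"hand": 1, "tx": -0.234, "ty": 0.108, "tz": 0, "turn": -0.75}]}}

```text
time_s: 8.2
tcp_pos: [0.4549, -0.0399, 0.1663]
eef_rot: [-180.0, -0.0, -177.1]
contact_force: [-0.2, -0.1, 0.3]
gripper_width: 0.0002
gripper_force: 0.0
```

```bash
python3 - <<'E'
from h import *
p=np.load('p.npy');s=r.get_state();print(RK(p,s['tcp_pos']),s['eef_rot'],s['gripper_width'],s['contact_force'])
a=snap('scene');b=snap('top')
cv2.imwrite('pics/m4.png',np.hstack([cv2.resize(x,(400,400),interpolation=cv2.INTER_CUBIC) for x in (a['frame'][190:290,250:350],b['frame'][165:265,290:390])])[:,:,::-1])
E
```

```text
[[-121.94271792   36.23237963  166.34687209]] [-1.79998007e+02 -2.55739476e-02 -1.77083846e+02] 0.00016437651351626758 [-0.17234985 -0.05670928  0.32281255]
```

View pics/m4.png

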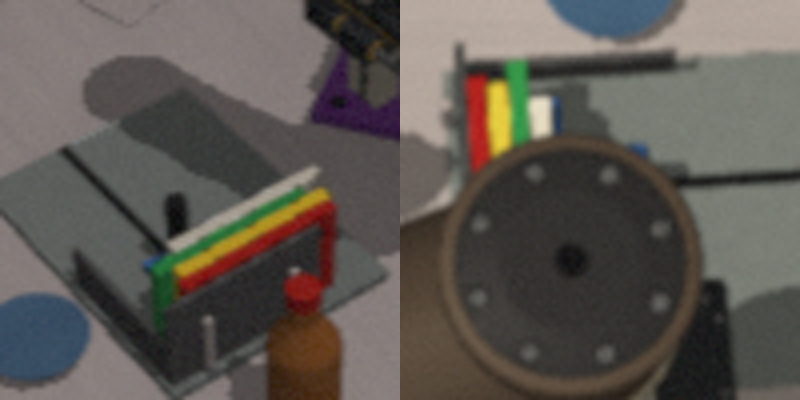

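Request:
{"method": "drive_tool", "body": {"commands": [{"hand": 1, "tx": 0, "ty": 0, "tz": -0.08, "turn": 0}, {"hand": 1, "tx": 0, "ty": 0, "tz": -0.15, "turn": 0}, {"hand": 1, "tx": 0, "ty": 0, "tz": -0.19, "turn": 0}, {"hand": 1, "tx": 0, "ty": 0, "tz": -0.19, "turn": 0}, {"hand": 1, "tx": 0.01, "ty": 0, "tz": -0.19, "turn": 0}, {"hand": 1, "tx": 0.025, "ty": 0.001, "tz": -0.19, "turn": 0}, {"hand": 1, "tx": 0.035, "ty": 0.002, "tz": -0.19, "turn": 0}, {"hand": 1, "tx": 0.045, "ty": 0.002, "tz": -0.19, "turn": 0}, {"hand": 1, "tx": 0.055, "ty": 0.003, "tz": -0.19, "turn": 0}]}}

```text
time_s: 9.2
tcp_pos: [0.4866, -0.0387, 0.0528]
eef_rot: [-180.0, -0.2, -177.4]
contact_force: [-9.5, -0.8, 6.5]
gripper_width: 0.0007
gripper_force: 4.3
```

Request:
{"method": "drive_tool", "body": {"commands": [{"hand": 1, "tx": 0.006, "ty": 0, "tz": 0, "turn": 0}, {"hand": 1, "tx": 0.012, "ty": 0, "tz": 0, "turn": 0}, {"hand": 1, "tx": 0.018, "ty": 0.001, "tz": 0, "turn": 0}, {"hand": 1, "tx": 0.022, "ty": 0.001, "tz": 0, "turn": 0}, {"hand": 1, "tx": 0.022, "ty": 0.001, "tz": 0, "turn": 0}]}}

```text
time_s: 9.7
tcp_pos: [0.5014, -0.0377, 0.0526]
eef_rot: [-180.0, -0.0, -177.3]
contact_force: [-2.1, -1.6, 0.3]
gripper_width: -0.0001
gripper_force: 1.3
```

Request:
{"method": "drive_tool", "body": {"commands": [{"hand": 1, "tx": 0.004, "ty": 0, "tz": 0, "turn": 0}, {"hand": 1, "tx": 0.008, "ty": 0, "tz": 0, "turn": 0}, {"hand": 1, "tx": 0.012, "ty": 0, "tz": 0, "turn": 0}, {"hand": 1, "tx": 0.012, "ty": 0, "tz": 0, "turn": 0}]}}

```text
time_s: 10.1
tcp_pos: [0.5085, -0.0376, 0.0525]
eef_rot: [-180.0, -0.0, -177.3]
contact_force: [-4.3, -0.1, 1.3]
gripper_width: 0.0003
gripper_force: 2.2
```

Request:
{"method": "drive_tool", "body": {"commands": [{"hand": 1, "tx": 0.003, "ty": 0, "tz": 0, "turn": 0}, {"hand": 1, "tx": 0.005, "ty": 0, "tz": 0, "turn": 0}, {"hand": 1, "tx": 0.005, "ty": 0, "tz": 0, "turn": 0}]}}

```text
time_s: 10.4
tcp_pos: [0.5114, -0.0375, 0.0525]
eef_rot: [180.0, -0.0, -177.3]
contact_force: [-5.0, -0.5, 0.1]
gripper_width: 0.0005
gripper_force: 2.1
```

Request:
{"method": "drive_tool", "body": {"commands": [{"hand": 1, "tx": 0.002, "ty": 0, "tz": 0, "turn": 0}, {"hand": 1, "tx": 0.003, "ty": 0, "tz": 0, "turn": 0}, {"hand": 1, "tx": 0.003, "ty": 0, "tz": 0, "turn": 0}]}}

```text
time_s: 10.7
tcp_pos: [0.5129, -0.0376, 0.0524]
eef_rot: [-180.0, -0.0, -177.3]
contact_force: [-6.7, -0.4, 2.0]
gripper_width: 0.0002
gripper_force: 2.8
```

Request:
{"method": "drive_tool", "body": {"commands": [{"hand": 1, "tx": 0.002, "ty": 0, "tz": 0, "turn": 0}, {"hand": 1, "tx": 0.003, "ty": 0, "tz": 0, "turn": 0}, {"hand": 1, "tx": 0.003, "ty": 0, "tz": 0, "turn": 0}]}}

```text
time_s: 11.0
tcp_pos: [0.5129, -0.038, 0.0523]
eef_rot: [-180.0, -0.2, -177.3]
contact_force: [-11.6, -0.4, 8.4]
gripper_width: 0.0002
gripper_force: 5.9
```

Request:
{"method": "drive_tool", "body": {"commands": [{"hand": 1, "tx": 0.002, "ty": 0, "tz": 0, "turn": 0}, {"hand": 1, "tx": 0.003, "ty": 0, "tz": 0, "turn": 0}, {"hand": 1, "tx": 0.003, "ty": 0, "tz": 0, "turn": 0}]}}

```text
time_s: 11.3
tcp_pos: [0.5128, -0.0385, 0.0522]
eef_rot: [-179.9, -0.4, -177.4]
contact_force: [-17.5, 0.5, 13.6]
gripper_width: 0.0002
gripper_force: 9.0
```

Request:
{"method": "drive_tool", "body": {"commands": [{"hand": 1, "tx": -0.05, "ty": 0, "tz": 0, "turn": 0}, {"hand": 1, "tx": -0.05, "ty": 0, "tz": 0.08, "turn": 0}, {"hand": 1, "tx": -0.05, "ty": 0, "tz": 0.16, "turn": 0}, {"hand": 1, "tx": -0.05, "ty": 0, "tz": 0.2, "turn": 0}, {"hand": 1, "tx": -0.05, "ty": -0.07, "tz": 0.2, "turn": 0}, {"hand": 1, "tx": 0.01, "ty": -0.14, "tz": 0.2, "turn": 0}, {"hand": 1, "tx": 0.07, "ty": -0.211, "tz": 0.2, "turn": 0}, {"hand": 1, "tx": 0.137, "ty": -0.211, "tz": 0.2, "turn": 0}, {"hand": 1, "tx": 0.137, "ty": -0.211, "tz": 0.2, "turn": 0}, {"hand": 1, "tx": 0.137, "ty": -0.211, "tz": 0.2, "turn": 0}]}}

```text
time_s: 12.3
tcp_pos: [0.6007, -0.1646, 0.1717]
eef_rot: [-180.0, 0.0, -177.4]
contact_force: [-0.6, 0.1, 0.0]
gripper_width: 0.0002
gripper_force: 0.0
```

Request:
{"method": "drive_tool", "body": {"commands": [{"hand": 1, "tx": 0, "ty": 0, "tz": -0.08, "turn": 0}, {"hand": 1, "tx": 0, "ty": 0, "tz": -0.15, "turn": 0}, {"hand": 1, "tx": 0, "ty": 0, "tz": -0.2, "turn": 0}, {"hand": 1, "tx": 0, "ty": 0, "tz": -0.2, "turn": 0}, {"hand": 1, "tx": 0, "ty": 0.01, "tz": -0.2, "turn": 0}, {"hand": 1, "tx": 0, "ty": 0.02, "tz": -0.2, "turn": 0}, {"hand": 1, "tx": 0, "ty": 0.03, "tz": -0.2, "turn": 0}, {"hand": 1, "tx": 0, "ty": 0.036, "tz": -0.2, "turn": 0}, {"hand": 1, "tx": 0, "ty": 0.04, "tz": -0.2, "turn": 0}, {"hand": 1, "tx": 0, "ty": 0.04, "tz": -0.2, "turn": 0}]}}

```text
time_s: 13.3
tcp_pos: [0.5995, -0.1397, 0.0531]
eef_rot: [180.0, 0.0, -177.3]
contact_force: [0.4, -0.7, -0.3]
gripper_width: 0.0004
gripper_force: 0.0
```

Request:
{"method": "drive_tool", "body": {"commands": [{"hand": 1, "tx": 0, "ty": 0.003, "tz": 0, "turn": 0}, {"hand": 1, "tx": 0, "ty": 0.006, "tz": 0, "turn": 0}, {"hand": 1, "tx": 0, "ty": 0.008, "tz": 0, "turn": 0}, {"hand": 1, "tx": 0, "ty": 0.008, "tz": 0, "turn": 0}]}}

```text
time_s: 13.7
tcp_pos: [0.5992, -0.1352, 0.0524]
eef_rot: [-180.0, -0.0, -177.3]
contact_force: [0.0, -0.8, 0.1]
gripper_width: 0.0008
gripper_force: 0.0
```

Request:
{"method": "drive_tool", "body": {"commands": [{"hand": 1, "tx": 0, "ty": 0.002, "tz": 0, "turn": 0}, {"hand": 1, "tx": 0, "ty": 0.004, "tz": 0, "turn": 0}, {"hand": 1, "tx": 0, "ty": 0.004, "tz": 0, "turn": 0}]}}

```text
time_s: 14.0
tcp_pos: [0.5992, -0.1328, 0.0525]
eef_rot: [-180.0, -0.0, -177.3]
contact_force: [0.5, 0.4, -0.1]
gripper_width: 0.0004
gripper_force: 0.0
```

Request:
{"method": "drive_tool", "body": {"commands": [{"hand": 1, "tx": 0, "ty": 0.002, "tz": 0, "turn": 0}, {"hand": 1, "tx": 0, "ty": 0.003, "tz": 0, "turn": 0}, {"hand": 1, "tx": 0, "ty": 0.003, "tz": 0, "turn": 0}]}}

```text
time_s: 14.3
tcp_pos: [0.5992, -0.131, 0.0526]
eef_rot: [-180.0, -0.0, -177.3]
contact_force: [-0.4, 0.2, -0.3]
gripper_width: 0.0002
gripper_force: 0.0
```

Request:
{"method": "drive_tool", "body": {"commands": [{"hand": 1, "tx": 0, "ty": 0.002, "tz": 0, "turn": 0}, {"hand": 1, "tx": 0, "ty": 0.004, "tz": 0, "turn": 0}, {"hand": 1, "tx": 0, "ty": 0.004, "tz": 0, "turn": 0}]}}

```text
time_s: 14.6
tcp_pos: [0.5991, -0.1288, 0.0526]
eef_rot: [-180.0, -0.0, -177.3]
contact_force: [-0.2, -1.5, -0.1]
gripper_width: 0.0001
gripper_force: 0.8
```

Request:
{"method": "drive_tool", "body": {"commands": [{"hand": 1, "tx": 0, "ty": 0.002, "tz": 0, "turn": 0}, {"hand": 1, "tx": 0, "ty": 0.004, "tz": 0, "turn": 0}, {"hand": 1, "tx": 0, "ty": 0.004, "tz": 0, "turn": 0}]}}

```text
time_s: 14.9
tcp_pos: [0.5991, -0.127, 0.0526]
eef_rot: [-180.0, -0.0, -177.3]
contact_force: [1.6, -5.8, -0.9]
gripper_width: 0.0002
gripper_force: 2.8
```

```bash
python3 - <<'E'
from h import *
p=np.load('p.npy');s=r.get_state();print(RK(p,s['tcp_pos']),s['contact_force'])
a=snap('scene');b=wrist()
cv2.imwrite('pics/m5.png',np.hstack([cv2.resize(a['frame'][190:290,240:340],(400,400),interpolation=cv2.INTER_CUBIC),cv2.resize(b['frame'],(400,400))])[:,:,::-1])
E
```

```text
[[ 18.01207294 -57.46884586  52.60807616]] [ 1.57071708 -5.83907002 -0.91345148]
```

View pics/m5.png

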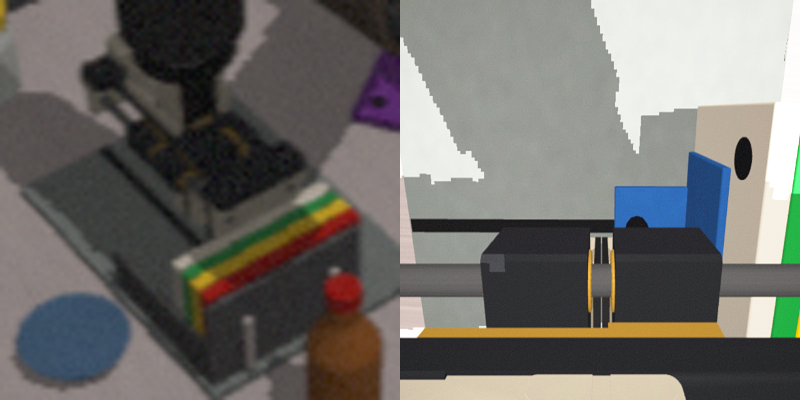

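Request:
{"method": "drive_tool", "body": {"commands": [{"hand": 1, "tx": 0, "ty": 0.001, "tz": 0, "turn": 0}, {"hand": 1, "tx": 0, "ty": 0.002, "tz": 0, "turn": 0}, {"hand": 1, "tx": 0, "ty": 0.002, "tz": 0, "turn": 0}]}}

```text
time_s: 15.3
tcp_pos: [0.599, -0.1265, 0.0526]
eef_rot: [-179.9, -0.0, -177.3]
contact_force: [1.3, -9.5, -1.4]
gripper_width: 0.0001
gripper_force: 4.6
```

Request:
{"method": "drive_tool", "body": {"commands": [{"hand": 1, "tx": 0, "ty": 0.001, "tz": 0, "turn": 0}, {"hand": 1, "tx": 0, "ty": 0.002, "tz": 0, "turn": 0}, {"hand": 1, "tx": 0, "ty": 0.002, "tz": 0, "turn": 0}]}}

```text
time_s: 15.6
tcp_pos: [0.599, -0.1263, 0.0526]
eef_rot: [-179.9, -0.0, -177.3]
contact_force: [1.7, -16.2, -1.7]
gripper_width: 0.0004
gripper_force: 7.2
```

Request:
{"method": "drive_tool", "body": {"commands": [{"hand": 1, "tx": 0, "ty": 0.001, "tz": 0, "turn": 0}, {"hand": 1, "tx": 0, "ty": 0.002, "tz": 0, "turn": 0}, {"hand": 1, "tx": 0, "ty": 0.002, "tz": 0, "turn": 0}]}}

```text
time_s: 15.9
tcp_pos: [0.599, -0.1261, 0.0526]
eef_rot: [-179.8, -0.1, -177.3]
contact_force: [1.8, -21.1, -4.0]
gripper_width: 0.0002
gripper_force: 10.0
```

Request:
{"method": "drive_tool", "body": {"commands": [{"hand": 1, "tx": 0, "ty": -0.03, "tz": 0, "turn": 0}, {"hand": 1, "tx": 0, "ty": -0.06, "tz": 0, "turn": 0}, {"hand": 1, "tx": 0, "ty": -0.06, "tz": 0.08, "turn": 0}, {"hand": 1, "tx": 0, "ty": -0.1, "tz": 0.16, "turn": 0}, {"hand": 1, "tx": 0, "ty": -0.18, "tz": 0.25, "turn": 0}, {"hand": 1, "tx": 0, "ty": -0.26, "tz": 0.25, "turn": 0}, {"hand": 1, "tx": 0, "ty": -0.34, "tz": 0.25, "turn": 0}, {"hand": 1, "tx": 0, "ty": -0.42, "tz": 0.25, "turn": 0}, {"hand": 1, "tx": 0, "ty": -0.42, "tz": 0.25, "turn": 0}, {"hand": 1, "tx": 0, "ty": -0.42, "tz": 0.25, "turn": 0}]}}

```text
time_s: 16.9
tcp_pos: [0.5985, -0.3768, 0.2017]
eef_rot: [180.0, -0.0, -177.5]
contact_force: [-0.5, 0.9, 0.4]
gripper_width: 0.0006
gripper_force: 0.0
```

```bash
python3 - <<'E'
from h import *
p=np.load('p.npy');s=r.get_state();print(RK(p,s['tcp_pos']),s['contact_force'])
a=snap('scene');b=snap('top')
cv2.imwrite('pics/m6.png',np.hstack([cv2.resize(x,(400,400),interpolation=cv2.INTER_CUBIC) for x in (a['frame'][205:285,255:335],b['frame'][175:255,295:375])])[:,:,::-1])
for q in([-55,12,100],[85,12,100],[-55,60,100],[85,60,100],[15,-31,86]):
  print(q,((proj(a,W(p,q)[0])-[255,205])*5).round(),((proj(b,W(p,q)[0])-[295,175])*5+[400,0]).round())
E
```

```text
[[   5.85297592 -306.94631156  201.68584869]] [-0.50052139  0.92961292  0.39394679]
[-55, 12, 100] [328. 144.] [574. 299.]
[85, 12, 100] [139. 246.] [553.   5.]
[-55, 60, 100] [376. 187.] [470. 306.]
[85, 60, 100] [185. 293.] [451.  11.]
[15, -31, 86] [196. 171.] [653. 151.]
```

View pics/m6.png

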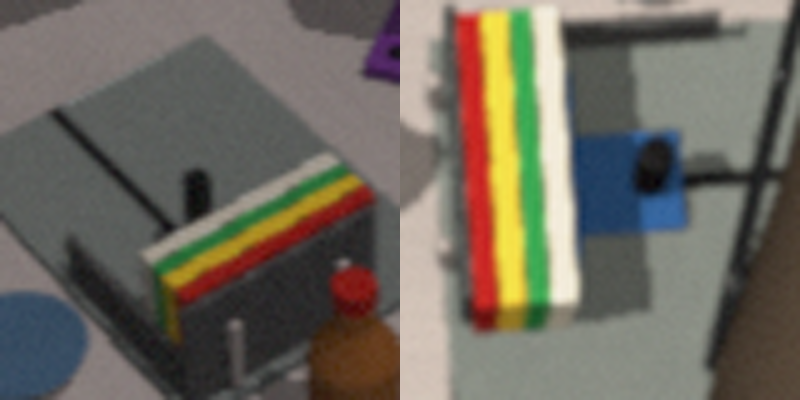

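```bash
python3 -c "
from plant import r;print(r.close_job())"
```

```text
the job is handed in; nothing more can be done
None
```

The job is handed in at about 17 s: all four boards stand upright, packed against the backstop and flush with the end stop. The blue keeper was pressed snug (about 21 N), and the objects around the rack were left alone; the last pictures agree with this to within a few mm.

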